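Fish a lost tissue cassette out from behind the hotplate

TASK

A tissue cassette has fallen into the narrow gap between the slide hotplate and the power raceway. Take the bent hook from its rack, reach down into the gap behind the cassette and rake it gently along the springy cable cover, over the bulge, until all of it lies clear outside the gap's open end, flat and right way up; touch the cassette only with the hook and press only lightly. Then hang the hook back in its rack, let go, and leave the other things on the bench alone.

Things in the scene. Friction and masses are not known exactly. Their poses are not given: they have to be found in the camera images.
- gap: Fixed: white slide hotplate (on +y, 260 x 200 mm) and white power raceway (on -y, 330 x 90 mm), all 60 mm high, with a straight gap 40 mm wide between them, open above. Origin: on the bench, middle of the gap; x along the gap, z up. The gap is 260 mm long, closed by a 20 mm thick, 60 mm high wall at x = +130 mm; its open end (mouth) is at x = -130 mm. The raceway runs on to x = -180 mm.
- gap_mouth (a point): Middle of the gap's open end, on the bench (x = -130 mm in the gap's frame); axes as the gap's, -x leads out of the gap. The cable cover sticks 40 mm out here and ends.
- cover: Springy steel cable cover, the gap's floor, 37 mm wide, x = -170 to +130 mm in the gap's frame. Origin and axes: the gap's. Flat top 7 mm above the bench; sinks evenly 1 mm per 5 N, 6 mm at most; never press it with more than 10 N.
- cover_middle (a point): On the cover's flat-top level, gap x = -61 mm. Here the cover bulges across its full width: an even slope (rising 1 in 4) up to a 20 mm level top, and the same slope down again. How high it is (3 to 12 mm) and where its middle lies (up to 33 mm either way along x from this point) differ each time and are not reported: it must be felt (or seen).
- cassette: Lost tissue cassette, flat white plastic box with small slots on top, 40 (x) x 28 (y) x 6 mm, 20 g or so, lying flat on the cover near the closed end with its long side roughly along the gap. Origin: middle of its underside. Must not be pressed with more than 10 N.
- hook: Bent hook hanging upright in the rack, 0.12 kg. Origin: middle of its upright black handle, 20 x 20 x 60 mm high, z up. Below it a round steel collar, 36 mm wide, 6 mm thick (underside 36 mm below the origin), then an 8 mm steel rod straight down, bent at the bottom into a level 8 mm thick foot along +y: from y = -4 to +24 mm, underside 150 mm below the origin.
- hook_foot (a point): Point on the underside of the hook's foot, half-way along it: 10 mm in +y and 150 mm down from the hook's origin; axes as the hook's.
- rack: Fixed grey rack. Origin: on the bench below the hanging hook's axis. A level fork along x, open towards -x: two prongs 14 mm wide, 16 mm apart inside, top 140 mm above the bench, from x = -22 mm to the post at x = +28 to +42 mm (no higher than the prongs). The rod hangs between the prongs with the collar on them, the hook's origin 176 mm above the rack's.
- beaker: Clear beaker 70 mm wide, 95 mm high; origin under its centre. Leave alone.
- slide_box: Blue slide box 85 x 100 x 35 mm; origin under its centre. Leave alone.
- jar: Amber jar 56 mm wide, 80 mm high; origin under its centre. Leave alone.

How it is judged:
By the outcome, as a careful person would: the job done as asked, in the order asked, and still so for the second after the job is handed in, with the robot touching nothing.
It also fails if it takes over 72 s, if anything falls off the work surface, if the arm or the gripper's body presses on something with over 40 N, if the wrist force passes 120 N, or if a joint passes its speed limit or range.

ROBOT

A 6-joint arm with a two-finger parallel gripper is mounted at the origin on the work surface. World frame = base frame: x ahead of the robot, y to its left, z up, the work surface at z = 0. Lengths are in m, angles in rad, forces in N, time in s.
With the tool pointing down it reaches from about 0.375 to 0.825 m from the base axis. Payload 5.5 kg.
Tool frame: the origin (TCP) lies midway between the tips of the shut fingers; the grasp point (between the pads) lies 19 mm behind it (robot.grip_depth is the distance from the TCP to the grasp point, in m); z points along the fingers, y is the line along which they close (so a half turn about z gives the same grasp; the last joint's range is limited). The gripper opens to 85 mm and grips with 20 to 120 N. Pads are 22 mm wide; open, the fingers measure 114 mm over their backs; the gripper's body (76 mm by 85 mm) begins 54 mm behind the grasp point. The pads swing forward as they close: fully open they stand 13 mm farther back than shut.
Start: joints at [0, 0.314, -0.047, 1.21, 0, 1.571], TCP at [0.6, -0, 0.231] pointing down, gripper open.
Joint ranges: [-2.67, 2.67], [-0.69, 1.73], [-1.03, 1.25], [-2.08, 2.16], [-1.42, 1.45], [-3.14, 3.14]. Speed limits (rad/s): [2.39, 2.39, 3.01, 3.14, 3.14, 3.14].

INTERFACE

Orientations are given as a rotation vector (axis times angle).
In Python, from plant import robot gives the robot as it stands.
- The arm moves only by the tool move_arm, never from a script. Its argument "plan" is one flat list of numbers, 7 for each row, row after row: the shift along the world's x, y, z in mm, then the turn, a rotation vector about the world's x, y, z in degrees, then the gripper command: -1 is shut, 1 is fully open, values between are in proportion. A call has 1 to 12 rows; each row shifts and turns the commanded pose from where the row before left it; what a row does not reach is not made up. A row lasts 1/8 s, in which the tool goes at most 62.5 mm and 10.7 degrees, less where a joint would pass 70% of its speed; a pose out of reach is approached as far as the arm can. A call is refused whole if a number of a shift passes 62.5 or a number of a turn 10.7, either way. A call with a gripper value outside its range is refused whole. The fingers move at their own pace and stop on an object; "newtons" is the grip in N (left out, the last holds). Time passes only in rows, so rows that do not move let the fingers close. It gives the time, the measured TCP pose, the force, the opening and the grip force at its end, in the units of the state.
- robot.state(): the state, without advancing time (a new reading comes with each control period).
- robot.get_image(name): name is "scene" or "side" or "wrist"; returns (picture, depth): 384x512x3 uint8, red, green, blue; 384x512 float32, m along the optical axis (not along the pixel's ray), 0 where there is no reading.
- robot.camera_info(name): a dict with "K" (3x3 intrinsics, pixels), "position" and "attitude" of the camera in the world; the wrist camera has in their place "T_tool_cam" (4x4, takes a point from camera to tool coordinates, whose origin is the TCP and whose axes are the flange's). Camera axes: x right, y up, looking along -z (the intrinsics and any distortion apply to the point x, -y, -z); pixel columns grow to the right and rows downward; lengths in m; the calibration is good to about 2 mm. A picture is of the moment at which its call begins: read the wrist's pose just before it. camera_info takes no time and is no camera call.
- robot.sign_off(): hands the job in; it is judged then, once.
Trained networks look in the newest picture that a camera, given by its name, has taken for a name from the list of things; names that differ only in an ending like _2 or _b are one class to them, and where a whole thing is asked for, a point or a joint stands for the part that bears it (a point fixed in the world has none). Each returns a list of dicts, best first, with "score" (0 to 1); they miss things now and then, are a little off and sometimes report something else, mostly with a low value. They report only what shows in the picture. A call takes as long as a camera call.
- robot.boxes_of(camera, name): "centre" ([row, column] as shares, 0 to 1, of the picture: columns of its width, rows of its height, amid what is visible of it).
The state is a dict: "t": time; "q": joint angles; "joint_velocities": joint speeds; "joint_torque": joint torques, N m; "eef_pos": TCP position; "orientation": TCP orientation; "contact_force": force on the tool from outside, world axes, zero at the start; "torque": the same for the moment, N m; "opening": opening from 0.0 (shut) to 1.0 (fully open); "finger_force": force on a finger pad.
Only numpy, scipy, OpenCV 4.12 (cv2) and the standard library are available. Lean on these libraries where they do the work, as an engineer would, in place of code of your own. Each camera call takes 0.05 s, during which the arm holds its last target. There are 200 camera calls.

## Working session

There is one attempt and no reset: what is moved stays moved. The work goes in short steps, Python scripts to look and compute and a tool call to move; the robot and the scene stay as the last step left them, time stands still between calls to the robot, and variables do not carry over. Pictures are saved under pics/ and viewed, at most 10 in all, crops included, and the job is handed in when it is done.

Besides the shell and the picture viewer there is one more tool, called after "Emit:" by a JSON object that holds its "op" and its "data", one argument or row to a line. move_arm: Moves the arm, as the interface text tells. Its arguments: {"type":"object","properties":{"plan":{"type":"array"},"newtons":{"type":"number"}},"required":["plan"]}

```bash
mkdir -p pics; cat > h.py <<'E'
import numpy as np, cv2
from scipy.spatial.transform import Rotation as R
from plant import robot
def cam(name):
    s=robot.state(); im,d=robot.get_image(name); ci=robot.camera_info(name)
    K=np.array(ci["K"])
    if "T_tool_cam" in ci:
        T=np.eye(4);T[:3,:3]=R.from_rotvec(s["orientation"]).as_matrix();T[:3,3]=s["eef_pos"];T=T@np.array(ci["T_tool_cam"])
    else:
        T=np.eye(4);a=np.array(ci["attitude"]);T[:3,:3]=a if a.shape==(3,3) else R.from_rotvec(a).as_matrix();T[:3,3]=ci["position"]
    r,c=np.mgrid[:d.shape[0],:d.shape[1]]
    P=np.stack([(c-K[0,2])/K[0,0]*d,-(r-K[1,2])/K[1,1]*d,-d],-1)@T[:3,:3].T+T[:3,3]
    P[d==0]=np.nan
    return im,d,P,K,T
def save(n,im): cv2.imwrite(f"pics/{n}.png",im[:,:,::-1])
E
python3 - <<'E'
from h import *
for n in ("scene","side"):
    im,d,P,K,T=cam(n); save(n,im); np.save(n+".npy",P)
    ci=robot.camera_info(n); print(n,{k:v for k,v in ci.items() if k!='K'},K[0,0])
    for o in ("gap","cassette","hook","rack","beaker","slide_box","jar","cover"):
        for b in robot.boxes_of(n,o)[:2]:
            r,c=int(b["centre"][0]*384),int(b["centre"][1]*512); print(o,round(b["score"],2),r,c,P[r,c].round(3))
a=cv2.imread("pics/scene.png");b=cv2.imread("pics/side.png")
cv2.imwrite("pics/both.png",cv2.resize(np.vstack([a,b]),(400,600)) if 0 else np.hstack([a,b])[:, :][::1])
print(robot.state())
E
```

```text
scene {'position': array([ 1.53952083, -0.17346113,  0.93594886]), 'attitude': array([0.72378592, 0.61764774, 1.35867582])} 473.8196183684043
gap 0.77 204 251 [ 0.565 -0.044  0.059]
cassette 0.62 203 252 [ 0.518 -0.035  0.021]
hook 0.71 152 367 [0.5   0.29  0.168]
rack 0.76 188 366 [0.463 0.328 0.002]
beaker 0.84 246 379 [0.78  0.247 0.086]
slide_box 0.83 182 131 [ 0.399 -0.388  0.031]
jar 0.75 265 150 [ 0.765 -0.311  0.065]
side {'position': array([0.36933119, 0.78394735, 0.81623977]), 'attitude': array([ 0.1354226 , -1.28459057, -2.67111326])} 435.7521932256754
gap 0.88 231 269 [0.494 0.014 0.058]
cassette 0.48 245 246 [0.55  0.028 0.012]
hook 0.63 297 245 [0.487 0.31  0.177]
rack 0.7 343 247 [0.479 0.34  0.08 ]
beaker 0.76 295 129 [0.767 0.246 0.033]
slide_box 0.7 162 329 [ 0.368 -0.344  0.036]
slide_box 0.38 343 248 [0.477 0.339 0.08 ]
cover 0.67 216 259 [ 0.538 -0.082  0.015]
cover 0.18 299 245 [0.488 0.308 0.169]
{'t': 0.9, 'q': array([ 1.73770957e-05,  3.13502139e-01, -4.70873605e-02,  1.21019342e+00,
        2.75018131e-05,  1.57076694e+00]), 'joint_velocities': array([-0.00090365, -0.00064432, -0.00042268, -0.00025486, -0.00031572,
       -0.0002337 ]), 'joint_torque': array([-2.56285912e-04, -5.39446843e+01,  3.40051281e+01,  1.36403403e-03,
       -7.84819326e-05, -2.33892683e-05]), 'eef_pos': array([6.00005534e-01, 1.95267036e-05, 2.31303761e-01]), 'orientation': array([-2.22138248e+00, -2.22148636e+00, -4.54391169e-05]), 'contact_force': array([-0.76017575,  0.39884547,  0.57268433]), 'torque': array([0.07146259, 0.00639533, 0.00283785]), 'finger_force': 0.0, 'opening': 0.9944270160331973}
```

View pics/scene.png

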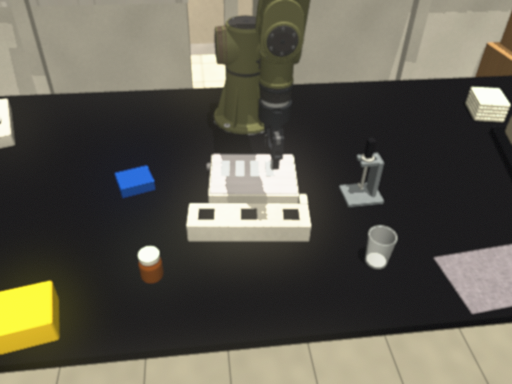

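View pics/side.png

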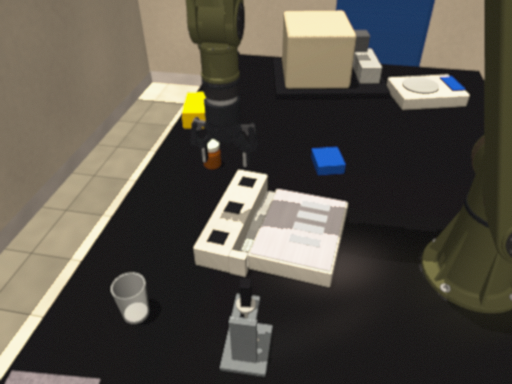

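The scene view shows the hotplate (rows 153-200, cols 209-298) nearer the robot and the raceway (rows 196-242, cols 187-310) in front of it. The gap runs along world y, and its mouth is at -y (left). The hook and rack are at about (370, 165) and the fork opens roughly towards -y.

```bash
python3 - <<'E'
from h import *
for n in ("scene","side"):
    P=np.load(n+".npy").reshape(-1,3)
    m=(P[:,2]>.053)&(P[:,2]<.068)&(P[:,0]>.3)&(P[:,0]<.75)&(abs(P[:,1])<.24)
    Q=P[m]; print(n,m.sum(),Q.min(0).round(3),Q.max(0).round(3),np.median(Q[:,2]).round(4))
    g=np.zeros((450,500),np.uint8)
    ij=((Q[:,:2]-[.3,-.25])*1000).astype(int); g[ij[:,0],ij[:,1]]=255
    g=cv2.morphologyEx(g,cv2.MORPH_CLOSE,np.ones((7,7)))
    for c in cv2.findContours(g,cv2.RETR_EXTERNAL,cv2.CHAIN_APPROX_NONE)[0]:
        if cv2.contourArea(c)>3000:
            (cy,cx),wh,a=cv2.minAreaRect(c); print("rect centre",cx/1000+.3,cy/1000-.25,wh,a)
    cv2.imwrite(f"pics/g{n}.png",g)
    m=(P[:,0]>.38)&(P[:,0]<.6)&(P[:,1]>.24)&(P[:,1]<.42)&(P[:,2]>.002)
    Q=P[m]
    for lo,hi in ((.004,.03),(.125,.139),(.139,.146),(.15,.2),(.2,.22)):
        q=Q[(Q[:,2]>lo)&(Q[:,2]<hi)]
        if len(q)>4: print(lo,len(q),np.median(q,0).round(3),q.min(0).round(3),q.max(0).round(3),cv2.minAreaRect((q[:,:2]*1000).astype(np.float32)))
E
```

```text
scene 6126 [ 0.313 -0.222  0.053] [0.741 0.235 0.065] 0.0579
rect centre 0.4890574493408203 -0.043470092773437496 (329.837646484375, 330.7599182128906) 6.188615322113037
0.004 662 [0.503 0.295 0.01 ] [0.445 0.245 0.004] [0.575 0.364 0.03 ] ((509.9972229003906, 304.95697021484375), (130.3477783203125, 118.98734283447266), 0.7415684461593628)
0.125 184 [0.506 0.314 0.136] [0.464 0.274 0.126] [0.521 0.34  0.139] ((492.6864013671875, 307.58001708984375), (53.225589752197266, 66.08309173583984), 3.355531692504883)
0.139 62 [0.499 0.292 0.143] [0.474 0.273 0.139] [0.517 0.336 0.146] ((498.52996826171875, 303.83612060546875), (67.97402954101562, 38.3701057434082), 71.60454559326172)
0.15 139 [0.5   0.295 0.175] [0.483 0.286 0.15 ] [0.508 0.31  0.2  ] ((498.5513916015625, 293.8481140136719), (26.101360321044922, 19.175674438476562), 53.567138671875)
0.2 37 [0.493 0.295 0.203] [0.482 0.288 0.2  ] [0.505 0.31  0.206] ((493.5516662597656, 299.048828125), (22.24229621887207, 21.565156936645508), 3.5158870220184326)
side 8629 [ 0.31  -0.221  0.053] [0.749 0.24  0.068] 0.0585
rect centre 0.4822529
[... 247 characters left out ...]
.4617056846618652)
0.125 400 [0.485 0.33  0.137] [0.463 0.275 0.125] [0.514 0.343 0.139] ((490.04412841796875, 307.4114074707031), (50.221397399902344, 68.26152801513672), 3.997443199157715)
0.139 256 [0.487 0.312 0.142] [0.464 0.276 0.139] [0.511 0.341 0.146] ((489.00439453125, 308.3592529296875), (46.04270935058594, 63.85465621948242), 3.6653389930725098)
0.15 205 [0.488 0.309 0.174] [0.479 0.29  0.15 ] [0.499 0.312 0.2  ] ((484.9768371582031, 304.8678894042969), (26.727874755859375, 14.60400104522705), 44.90494155883789)
0.2 118 [0.489 0.302 0.204] [0.479 0.288 0.2  ] [0.499 0.311 0.207] ((489.7769775390625, 300.6603088378906), (19.470890045166016, 21.117353439331055), 11.697479248046875)
```

```bash
python3 - <<'E'
from h import *
im,d,P,K,T=cam("wrist"); save("w0",im); np.save("w0.npy",P)
print(robot.camera_info("wrist")["T_tool_cam"],K[0,0],T)
for o in ("gap","cassette","cover"):
    for b in robot.boxes_of("wrist",o)[:2]:
        r,c=int(b["centre"][0]*384),int(b["centre"][1]*512); print(o,round(b["score"],2),r,c,P[r,c].round(3))
for n in("scene","side"):
    g=cv2.imread(f"pics/g{n}.png",0)
    # raceway outer edge: largest x per column
    ys=[y for y in range(60,380,5) if g[:,y].any()]
    far=np.array([[y-250,np.nonzero(g[:,y])[0].max()+300] for y in ys if 70<y<350 ])
    print(n,np.polyfit(far[:,0],far[:,1],1))
E
```

```text
[[-1.56394734e-03  9.49743538e-01  3.13025183e-01  7.95170927e-02]
 [ 9.99998777e-01  1.47911668e-03  5.08470014e-04 -2.48029134e-04]
 [ 1.99153408e-05  3.13025595e-01 -9.49744690e-01 -1.43252565e-01]
 [ 0.00000000e+00  0.00000000e+00  0.00000000e+00  1.00000000e+00]] 285.5958166764068 [[ 9.99998849e-01  1.43889876e-03  4.81097850e-04  5.99751866e-01]
 [-1.51718222e-03  9.49752215e-01  3.12999086e-01  7.95326679e-02]
 [-6.54974942e-06 -3.12999456e-01  9.49753305e-01  3.74558510e-01]
 [ 0.00000000e+00  0.00000000e+00  0.00000000e+00  1.00000000e+00]]
gap 0.91 172 163 [ 0.502 -0.005  0.06 ]
cassette 0.89 137 206 [0.546 0.028 0.014]
cover 0.86 195 203 [ 0.537 -0.05   0.011]
scene [1.03362193e-01 6.55170851e+02]
side [1.05425685e-01 6.49362482e+02]
```

View pics/w0.png

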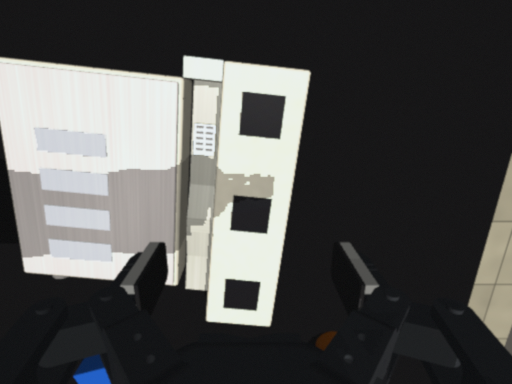

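The wrist view shows the whole gap: the closed wall is at the top (row 68, col 203), the cassette at (137, 206), and the cover end at about (288, 198).

```bash
python3 - <<'E'
from h import *
P=np.load("w0.npy").reshape(-1,3); P=P[~np.isnan(P[:,0])]
from scipy.optimize import minimize_scalar
a0=np.deg2rad(84.1); u=np.array([np.cos(a0),np.sin(a0)]); v=np.array([-u[1],u[0]])
O=np.array([.544,-.03]); L=np.c_[(P[:,:2]-O)@u,(P[:,:2]-O)@v,P[:,2]]*1000
top=L[(abs(L[:,2]-59)<6)]
rows=[]
for x in range(-165,140,10):
    t=top[(abs(top[:,0]-x)<5)]
    lo=t[t[:,1]<0]; hi=t[t[:,1]>0]
    rows.append([x,lo[:,1].max() if len(lo) else np.nan,lo[:,1].min() if len(lo) else np.nan,hi[:,1].min() if len(hi) else np.nan])
rows=np.array(rows); print(rows.round(0).tolist())
m=top[:,1]<-15; print("raceway x",top[m][:,0].min(),top[m][:,0].max()," hot", top[top[:,1]>40][:,0].min(),top[top[:,1]>40][:,0].max(), "z",np.median(top[:,2]))
f=np.c_[L][(abs(L[:,1])<12)]
for x in range(-180,150,5):
    t=f[abs(f[:,0]-x)<2.5]; 
    if len(t): print(x,np.median(t[:,2]).round(1),len(t),end=' | ')
q=L[(abs(L[:,1])<19)&(L[:,2]<45)]
print(); print('floor y',q[:,1].min(),q[:,1].max(),np.median(q[:,1]))
E
```

```text
[[-165.0, -15.0, -104.0, nan], [-155.0, -15.0, -105.0, nan], [-145.0, -16.0, -104.0, nan], [-135.0, -15.0, -105.0, 25.0], [-125.0, -15.0, -105.0, 25.0], [-115.0, -15.0, -104.0, 26.0], [-105.0, -15.0, -105.0, 25.0], [-95.0, -15.0, -105.0, 25.0], [-85.0, -15.0, -105.0, 25.0], [-75.0, -15.0, -105.0, 25.0], [-65.0, -15.0, -105.0, 26.0], [-55.0, -15.0, -105.0, 25.0], [-45.0, -15.0, -105.0, 25.0], [-35.0, -15.0, -105.0, 25.0], [-25.0, -15.0, -105.0, 25.0], [-15.0, -15.0, -105.0, 25.0], [-5.0, -15.0, -105.0, 25.0], [5.0, -15.0, -105.0, 25.0], [15.0, -16.0, -105.0, 25.0], [25.0, -15.0, -105.0, 25.0], [35.0, -15.0, -105.0, 25.0], [45.0, -15.0, -105.0, 25.0], [55.0, -15.0, -105.0, 25.0], [65.0, -16.0, -105.0, 25.0], [75.0, -15.0, -105.0, 25.0], [85.0, -15.0, -105.0, 25.0], [95.0, -15.0, -105.0, 25.0], [105.0, -15.0, -105.0, 25.0], [115.0, -15.0, -105.0, 25.0], [125.0, -0.0, -105.0, 0.0], [135.0, -0.0, -105.0, 0.0]]
raceway x -185.63126596291517 144.16049228460872  hot -134.73568562819264 124.54335559239874 z 61.049454949036885
-180 1.6 5 | -175 8.1 28 | -170 8.4 39 | -165 8.4 41 | -160 8.2 41 
[... 206 characters left out ...]
6.1 44 | -80 17.2 52 | -75 18.2 49 | -70 19.0 53 | -65 18.8 56 | -60 18.9 54 | -55 18.9 56 | -50 18.4 63 | -45 17.3 67 | -40 15.9 64 | -35 14.6 65 | -30 13.4 62 | -25 12.1 64 | -20 11.0 61 | -15 10.0 66 | -10 8.6 63 | -5 7.8 62 | 0 7.8 59 | 5 8.2 60 | 10 8.0 62 | 15 8.6 102 | 20 301.1 744 | 25 298.0 953 | 30 297.6 984 | 35 294.1 2001 | 40 297.2 3601 | 45 295.1 581 | 50 14.4 112 | 55 13.9 73 | 60 13.8 72 | 65 13.7 75 | 70 14.0 74 | 75 8.4 83 | 80 8.0 74 | 85 8.0 73 | 90 7.9 78 | 95 8.0 76 | 100 7.9 75 | 105 7.7 79 | 110 7.7 82 | 115 8.0 80 | 120 7.8 79 | 125 59.9 138 | 130 60.7 128 | 135 60.6 126 | 140 60.7 125 | 145 60.6 46 | 
floor y -18.984853683324033 18.998648790873283 3.3048609698624154
```

Emit:
{"op": "move_arm", "data": {
  "plan": [-15,40,25,0,0,0,1,-20,45,20,0,0,0,1,-20,45,20,0,0,0,1,-20,45,20,0,0,0,1,-20,45,15,0,0,0,1,-15,40,0,0,0,0,1,0,0,0,0,0,0,1,0,0,0,0,0,0,1]
}}

```text
t: 2.1
eef_pos: [0.49, 0.2597, 0.3312]
orientation: [2.221, 2.222, -0.001]
contact_force: [-0.0, -0.0, 0.3]
opening: 1.003
finger_force: 0.0
```

```bash
python3 - <<'E'
from h import *
im,d,P,K,T=cam("wrist"); save("w1",im); np.save("w1.npy",P)
s=robot.state();print(s["t"],s["eef_pos"],s["contact_force"])
for o in ("hook","rack","hook_foot"):
    for b in robot.boxes_of("wrist",o)[:2]:
        r,c=int(b["centre"][0]*384),int(b["centre"][1]*512); print(o,round(b["score"],2),r,c,P[r,c].round(3))
P=P.reshape(-1,3)
Q=P[(abs(P[:,0]-.49)<.09)&(abs(P[:,1]-.31)<.09)]
for lo,hi in ((.003,.02),(.136,.1435),(.143,.15),(.2,.215)):
    q=Q[(Q[:,2]>lo)&(Q[:,2]<hi)]
    if len(q)>4: print(lo,len(q),np.median(q,0).round(4),q.min(0).round(4),q.max(0).round(4),cv2.minAreaRect((q[:,:2]*1000).astype(np.float32)))
E
```

```text
2.15 [0.49018533 0.25928529 0.33115533] [-0.02384216 -0.20089148  1.09689976]
hook 0.79 133 247 [0.488 0.305 0.206]
hook 0.6 112 249 [0.49  0.312 0.013]
rack 0.76 110 251 [0.493 0.315 0.011]
hook_foot 0.94 133 250 [0.491 0.305 0.206]
0.003 1995 [0.4896 0.3153 0.0128] [0.401  0.2215 0.003 ] [0.5768 0.3989 0.0157] ((487.2689514160156, 310.1911315917969), (173.39715576171875, 175.43722534179688), 2.051250457763672)
0.136 1233 [0.4885 0.3219 0.1408] [0.4637 0.2729 0.1363] [0.5122 0.338  0.143 ] ((489.0447082519531, 305.5813903808594), (48.6464729309082, 64.11672973632812), 2.533026933670044)
0.143 325 [0.4896 0.3059 0.1468] [0.4715 0.2844 0.1438] [0.5067 0.3148 0.1488] ((489.00927734375, 299.9208679199219), (35.203670501708984, 29.956905364990234), 2.4063732624053955)
0.2 453 [0.4896 0.2983 0.2066] [0.4792 0.2876 0.2002] [0.4991 0.3083 0.2084] ((489.2528991699219, 297.6900939941406), (19.78363609313965, 20.130949020385742), 5.793439865112305)
```

View pics/w1.png

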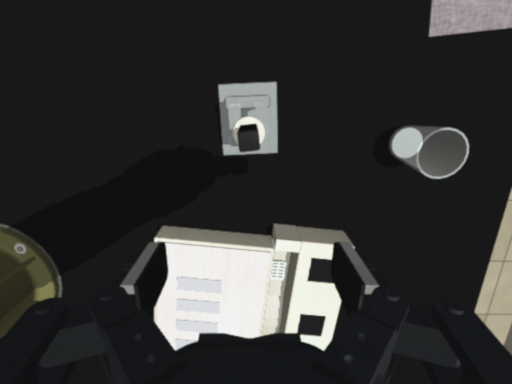

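The wrist view shows the hook handle at (137, 249) in the fork, and the beaker well clear at (150, 430). I go to the handle and grip it.

Emit:
{"op": "move_arm", "data": {
  "plan": [-1,38,0,0,0,2.5,1,0,0,-40,0,0,0,1,0,0,-45,0,0,0,1,0,0,-45,0,0,0,1,0,0,-34,0,0,0,1,0,0,-10,0,0,0,1,0,0,0,0,0,0,-1,0,0,0,0,0,0,-1,0,0,0,0,0,0,-1,0,0,0,0,0,0,-1,0,0,0,0,0,0,-1,0,0,0,0,0,0,-1],
  "newtons": 70
}}

```text
t: 3.8
eef_pos: [0.4897, 0.2985, 0.1586]
orientation: [2.172, 2.269, 0.003]
contact_force: [-0.5, -0.7, 6.3]
opening: 0.228
finger_force: 68.5
```

Emit:
{"op": "move_arm", "data": {
  "plan": [0,0,5,0,0,0,-1,0,0,5,0,0,0,-1,0,0,0,0,0,0,-1,0.5,-10,0,0,0,0,-1,0.5,-15,0,0,0,0,-1,0.8,-20,0,0,0,0,-1,0.8,-20,0,0,0,0,-1,0,0,20,0,0,0,-1,0,0,25,0,0,0,-1,0,0,25,0,0,0,-1,0,0,0,0,0,0,-1,0,0,0,0,0,0,-1]
}}

```text
t: 5.3
eef_pos: [0.4913, 0.2322, 0.2364]
orientation: [-2.173, -2.268, 0.001]
contact_force: [-0.5, -0.0, -0.8]
opening: 0.223
finger_force: 68.5
```

```bash
python3 - <<'E'
from h import *
s=robot.state();print(s["t"],s["eef_pos"],s["orientation"],s["contact_force"],s["torque"])
im,d,P,K,T=cam("side"); save("s2",im[120:384,100:400])
P=P.reshape(-1,3); e=s["eef_pos"]
Q=P[(abs(P[:,0]-e[0])<.06)&(abs(P[:,1]-e[1])<.05)]
for lo in range(60,240,8):
    q=Q[(Q[:,2]*1000>lo)&(Q[:,2]*1000<lo+8)]
    if len(q): print(lo,len(q),((q.min(0)-e)*1000).round(0),((q.max(0)-e)*1000).round(0))
E
```

```text
5.3 [0.49127498 0.23222063 0.23635444] [-2.17291679e+00 -2.26849424e+00  1.41929956e-03] [-0.47437723 -0.04685852 -0.82447375] [-0.01373339  0.00308302  0.01905594]
100 17 [ -23.   -1. -132.] [   2.    5. -128.]
108 35 [ -23.   -3. -128.] [   4.    6. -122.]
116 10 [  -3.    2. -119.] [   4.    5. -112.]
124 12 [ -22.    2. -111.] [   7.   49. -105.]
132 53 [ -22.    2. -103.] [ 21.  50. -97.]
140 16 [-22.   3. -96.] [ 20.  48. -89.]
148 11 [ -3.   3. -87.] [  3.   6. -81.]
156 9 [ -3.   1. -80.] [  3.   5. -75.]
164 13 [ -3.   2. -72.] [  3.   6. -64.]
172 10 [ -3.   2. -63.] [  3.   5. -57.]
180 10 [ -3.   3. -56.] [  2.   5. -50.]
188 13 [ -3.   2. -48.] [  2.   6. -41.]
196 7 [ -3.   3. -40.] [  2.   6. -35.]
212 24 [-17.  -1. -20.] [ 16.  20. -16.]
220 119 [-17.  -7. -16.] [18. 20. -9.]
228 35 [-10.   4.  -8.] [10. 13. -1.]
236 57 [-20.   6.  -0.] [23. 13.  7.]
```

View pics/s2.png

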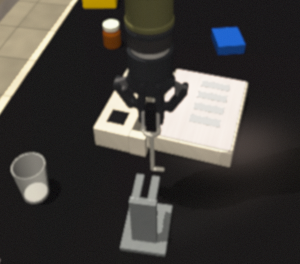

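Emit:
{"op": "move_arm", "data": {
  "plan": [10,-25,0,0,0,-2,-1,14,-35,0,0,0,-2,-1,14,-36,0,0,0,-2,-1,14,-36,0,0,0,-2.4,-1,15,-37,0,0,0,0,-1,0,0,0,0,0,0,-1,0,0,0,0,0,0,-1]
}}

```text
t: 6.22
eef_pos: [0.5578, 0.0641, 0.2362]
orientation: [-2.332, -2.103, 0.002]
contact_force: [-0.9, -0.2, -1.6]
opening: 0.223
finger_force: 68.5
```

```bash
cat >> h.py <<'E'
G0=np.array([.5385,-.0348]); a=np.deg2rad(84.1); U=np.array([np.cos(a),np.sin(a)]); V=np.array([-U[1],U[0]])
def loc(P): return np.c_[(P[:,:2]-G0)@U,(P[:,:2]-G0)@V,P[:,2]]*1000
E
python3 - <<'E'
from h import *
s=robot.state();print(s["t"],s["eef_pos"],R.from_rotvec(s["orientation"]).as_euler('zyx',degrees=True),s["contact_force"],loc(s["eef_pos"][None]))
im,d,P,K,T=cam("wrist"); save("w3",im)
L=loc(P.reshape(-1,3))
f=L[(abs(L[:,1])<18.5)&(L[:,2]<45)]
for x in range(-130,130,5):
    t=f[abs(f[:,0]-x)<2.5]
    if len(t): print(x,np.median(t[:,2]).round(1),len(t),end=' | ')
c=f[(f[:,2]>12)&(f[:,2]<16.5)&(f[:,0]>15)&(f[:,0]<110)]; print(c[:,:2].min(0),c[:,:2].max(0),cv2.minAreaRect(c[:,:2].astype(np.float32)))
ft=L[(L[:,2]>95)&(L[:,2]<125)&(abs(L[:,0]-100)<40)&(abs(L[:,1])<40)]; print("foot",len(ft),ft.min(0),ft.max(0))
E
```

```text
6.225 [0.55784703 0.06411097 0.23623201] [-8.40833412e+01 -1.13752543e-01 -1.79983701e+02] [-0.94299194 -0.22115463 -1.58722856] [[100.37574705  -9.07723552 236.23200816]]
30 8.1 11 | 35 8.1 46 | 40 13.0 34 | 45 13.8 59 | 50 13.7 60 | 55 13.8 61 | 60 13.7 67 | 65 13.8 36 | 70 8.2 12 | 75 8.2 28 | 80 8.8 121 | 85 8.0 107 | 90 7.9 85 | 95 7.8 110 | 100 8.0 112 | 105 7.9 100 | 110 8.2 95 | 115 8.0 111 | 120 7.7 84 | [ 40.60153161 -12.20951957] [79.30457698 15.05856149] ((59.91333770751953, 1.475118637084961), (26.642908096313477, 39.01051712036133), 88.81742095947266)
foot 200 [ 95.21481735 -12.39225035 107.80704004] [103.74333269  15.2520368  124.28086187]
```

View pics/w3.png

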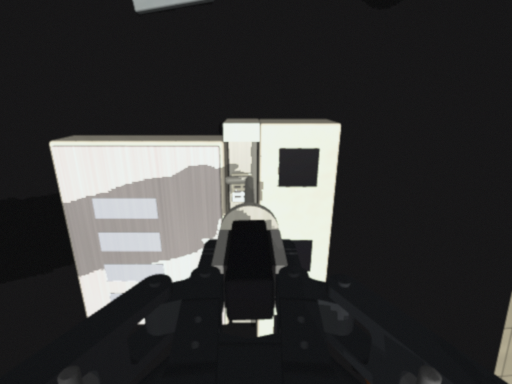

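Emit:
{"op": "move_arm", "data": {
  "plan": [0,0,-30,0,0,0,-1,0,0,-35,0,0,0,-1,0,0,-20,0,0,0,-1,0,0,-7,0,0,0,-1,0,0,0,0,0,0,-1,0,0,0,0,0,0,-1]
}}

```text
t: 7.02
eef_pos: [0.5593, 0.0644, 0.1464]
orientation: [2.332, 2.104, 0.002]
contact_force: [0.5, -0.3, -1.2]
opening: 0.227
finger_force: 68.5
```

Emit:
{"op": "move_arm", "data": {
  "plan": [0,0,-1,0,0,0,-1,0,0,-1,0,0,0,-1,0,0,-1,0,0,0,-1,0,0,0,0,0,0,-1,0,0,0,0,0,0,-1]
}}

```text
t: 7.65
eef_pos: [0.5586, 0.064, 0.1423]
orientation: [-2.333, -2.104, 0.0]
contact_force: [0.1, 0.4, -1.4]
opening: 0.229
finger_force: 68.5
```

Emit:
{"op": "move_arm", "data": {
  "plan": [0,0,-0.7,0,0,0,-1,0,0,0,0,0,0,-1,0,0,0,0,0,0,-1]
}}

```text
t: 8.02
eef_pos: [0.5586, 0.064, 0.1416]
orientation: [-2.333, -2.104, 0.0]
contact_force: [-0.0, 0.3, -0.9]
opening: 0.226
finger_force: 68.5
```

Emit:
{"op": "move_arm", "data": {
  "plan": [0,0,-0.8,0,0,0,-1,0,0,0,0,0,0,-1,0,0,0,0,0,0,-1]
}}

```text
t: 8.4
eef_pos: [0.5586, 0.064, 0.1408]
orientation: [2.333, 2.104, -0.0]
contact_force: [0.1, 0.3, -1.2]
opening: 0.227
finger_force: 68.5
```

Emit:
{"op": "move_arm", "data": {
  "plan": [0,0,-0.8,0,0,0,-1,0,0,0,0,0,0,-1,0,0,0,0,0,0,-1]
}}

```text
t: 8.78
eef_pos: [0.5586, 0.064, 0.14]
orientation: [2.333, 2.104, -0.0]
contact_force: [0.1, -0.2, -1.0]
opening: 0.223
finger_force: 68.5
```

Emit:
{"op": "move_arm", "data": {
  "plan": [0,0,-0.6,0,0,0,-1,0,0,0,0,0,0,-1,0,0,0,0,0,0,-1]
}}

```text
t: 9.15
eef_pos: [0.5587, 0.064, 0.1395]
orientation: [2.333, 2.104, 0.0]
contact_force: [0.5, -0.1, -0.9]
opening: 0.228
finger_force: 68.5
```

Emit:
{"op": "move_arm", "data": {
  "plan": [0,0,-0.6,0,0,0,-1,0,0,0,0,0,0,-1,0,0,0,0,0,0,-1]
}}

```text
t: 9.52
eef_pos: [0.5587, 0.064, 0.139]
orientation: [2.333, 2.104, 0.0]
contact_force: [-0.2, 1.4, 1.3]
opening: 0.226
finger_force: 68.8
```

Emit:
{"op": "move_arm", "data": {
  "plan": [0,0,-0.5,0,0,0,-1,0,0,0,0,0,0,-1,0,0,0,0,0,0,-1]
}}

```text
t: 9.9
eef_pos: [0.5588, 0.064, 0.1385]
orientation: [2.333, 2.104, 0.001]
contact_force: [-0.6, -0.3, 3.5]
opening: 0.229
finger_force: 69.0
```

Contact with the cover's flat top comes at TCP z of about 139.4 mm. I raise 1.7 mm (about 0.7 mm clearance) and start raking.

Emit:
{"op": "move_arm", "data": {
  "plan": [0,0,1.7,0,0,0,-1,-0.8,-8,0,0,0,0,-1,-0.6,-6,0,0,0,0,-1,-0.6,-6,0,0,0,0,-1,-0.8,-8,0,0,0,0,-1,-0.8,-8,0,0,0,0,-1,-0.8,-8,0,0,0,0,-1,-0.8,-8,0,0,0,0,-1,-0.8,-8,0,0,0,0,-1,0,0,0,0,0,0,-1]
}}

```text
t: 11.15
eef_pos: [0.5525, 0.0034, 0.14]
orientation: [2.334, 2.103, -0.0]
contact_force: [0.6, -0.1, -0.4]
opening: 0.227
finger_force: 68.6
```

```bash
cat > look.py <<'E'
from h import *
s=robot.state();print(s["t"],"tcp gap",loc(s["eef_pos"][None]).round(1),s["contact_force"].round(1))
im,d,P,K,T=cam("wrist"); save("wl",im)
for n,PP in (("wrist",P),("side",cam("side")[2])):
    L=loc(PP.reshape(-1,3)); f=L[(abs(L[:,1])<18.5)&(L[:,2]<50)&(L[:,2]>0)]
    print(n,end=': ')
    for x in range(-190,130,5):
        t=f[abs(f[:,0]-x)<2.5]
        if len(t)>3: print(x,np.percentile(t[:,2],[20,80]).round(0),end=' ')
    print()
E
python3 look.py
```

```text
11.15 tcp gap [[ 39.4 -10.  140. ]] [ 0.6 -0.1 -0.4]
wrist: -165 [8. 8.] -160 [8. 9.] -155 [8. 9.] -150 [8. 9.] -145 [8. 9.] -140 [8. 9.] -135 [9. 9.] -130 [8. 8.] 0 [8. 9.] 5 [ 8. 15.] 10 [ 8. 15.] 15 [ 8. 15.] 20 [ 9. 15.] 25 [ 8. 14.] 30 [ 8. 15.] 35 [ 8. 16.] 40 [ 8. 26.] 45 [7. 8.] 50 [7. 8.] 55 [7. 8.] 60 [7. 8.] 65 [7. 8.] 70 [7. 8.] 75 [7. 8.] 80 [7. 8.] 85 [7. 8.] 90 [7. 9.] 95 [7. 8.] 100 [7. 8.] 105 [7. 8.] 110 [7. 8.] 115 [7. 8.] 120 [7. 8.] 125 [7. 8.] 
side: -165 [5. 6.] -160 [3. 6.] -155 [4. 6.] -150 [4. 6.] -145 [4. 7.] -140 [5. 7.] -135 [3. 7.] -130 [3. 5.] -125 [5. 6.] -120 [4. 7.] -115 [4. 7.] -110 [5. 7.] -105 [5. 7.] -100 [7. 8.] -95 [ 8. 10.] -90 [10. 11.] -85 [12. 13.] -80 [11. 13.] -75 [13. 15.] -70 [15. 17.] -65 [16. 17.] -60 [15. 17.] -55 [15. 16.] -50 [16. 18.] -45 [14. 16.] -40 [13. 16.] -35 [14. 16.] -30 [11. 14.] -25 [10. 12.] -20 [ 9. 11.] -15 [ 7. 10.] -10 [ 7. 10.] -5 [11. 13.] 0 [ 9. 13.] 5 [10. 14.] 10 [10. 13.] 15 [11. 12.] 20 [10. 13.] 25 [10. 13.] 30 [11. 12.] 35 [ 9. 13.] 40 [ 5. 34.] 45 [ 7. 36.] 50 [4. 7.] 55 [5. 7.] 60 [5. 7.] 65 [4. 6.] 70 [3. 6.] 75 [4. 7.] 80 [4. 5.] 85 [4. 8.]
```

Emit:
{"op": "move_arm", "data": {
  "plan": [-0.5,-5,0,0,0,0,-1,-0.5,-5,0,0,0,0,-1,-0.5,-5,0,0,0,0,-1,-0.5,-5,0,0,0,0,-1,-0.5,-5,0,0,0,0,-1,-0.5,-5,0,0,0,0,-1,-0.5,-5,0,0,0,0,-1,-0.5,-5,1,0,0,0,-1,-0.5,-5,1.5,0,0,0,-1,-0.5,-5,1.3,0,0,0,-1,-0.5,-5,1.3,0,0,0,-1,0,0,0,0,0,0,-1]
}}

```text
t: 12.75
eef_pos: [0.5472, -0.0514, 0.1453]
orientation: [2.333, 2.103, 0.0]
contact_force: [-0.1, 0.0, -1.7]
opening: 0.223
finger_force: 68.6
```

```bash
python3 look.py
```

```text
12.75 tcp gap [[-15.7 -10.3 145.3]] [-0.1  0.  -1.7]
wrist: -55 [18. 19.] -50 [18. 24.] -45 [18. 25.] -40 [18. 24.] -35 [17. 23.] -30 [15. 21.] -25 [13. 20.] -20 [12. 21.] -15 [11. 25.] -10 [ 9. 11.] -5 [8. 9.] 0 [7. 8.] 5 [7. 8.] 10 [7. 8.] 15 [7. 8.] 20 [7. 8.] 25 [7. 8.] 30 [7. 8.] 35 [7. 8.] 40 [7. 8.] 45 [7. 8.] 50 [7. 8.] 55 [7. 8.] 60 [7. 8.] 65 [7. 8.] 70 [7. 8.] 75 [7. 8.] 80 [7. 8.] 85 [7. 8.] 90 [7. 8.] 95 [7. 8.] 100 [7. 8.] 105 [7. 8.] 110 [7. 8.] 115 [7. 8.] 120 [7. 8.] 125 [7. 8.] 
side: -165 [3. 5.] -160 [4. 5.] -155 [4. 5.] -150 [4. 6.] -145 [4. 7.] -140 [4. 6.] -135 [3. 6.] -130 [5. 8.] -125 [4. 7.] -120 [5. 8.] -115 [3. 7.] -110 [4. 7.] -105 [6. 7.] -100 [5. 8.] -95 [ 9. 10.] -90 [ 9. 12.] -85 [10. 12.] -80 [12. 15.] -75 [13. 15.] -70 [14. 16.] -55 [21. 25.] -50 [22. 24.] -45 [19. 23.] -40 [21. 25.] -35 [18. 21.] -30 [17. 21.] -25 [17. 19.] -20 [15. 18.] -15 [ 8. 20.] -10 [ 8. 34.] -5 [4. 8.] 0 [4. 6.] 5 [4. 6.] 10 [4. 7.] 15 [5. 7.] 20 [4. 6.] 25 [4. 7.] 30 [4. 7.] 35 [3. 7.] 40 [4. 7.] 45 [3. 7.] 50 [5. 7.] 55 [4. 7.] 60 [4. 6.] 65 [4. 6.] 70 [4. 6.] 75 [4. 6.] 80 [4. 6.] 85 [6. 8.]
```

Emit:
{"op": "move_arm", "data": {
  "plan": [-0.55,-5,1.3,0,0,0,-1,-0.55,-5,1.2,0,0,0,-1,-0.55,-5,1.3,0,0,0,-1,-0.55,-5,1.2,0,0,0,-1,-0.55,-5,1.3,0,0,0,-1,-0.55,-5,0.1,0,0,0,-1,-0.55,-5,0,0,0,0,-1,0,0,0,0,0,0,-1]
}}

```text
t: 13.85
eef_pos: [0.5431, -0.0864, 0.1514]
orientation: [2.333, 2.104, -0.0]
contact_force: [-0.8, 0.4, -1.1]
opening: 0.225
finger_force: 68.6
```

```bash
python3 look.py
```

```text
13.85 tcp gap [[-50.9  -9.9 151.4]] [-0.8  0.4 -1.1]
wrist: -95 [12. 13.] -90 [13. 14.] -85 [14. 21.] -80 [16. 22.] -75 [17. 23.] -70 [19. 25.] -65 [19. 26.] -60 [19. 27.] -55 [19. 27.] -50 [19. 30.] -45 [17. 19.] -40 [16. 18.] -35 [15. 16.] -30 [14. 15.] -25 [13. 14.] -20 [11. 13.] -15 [10. 12.] -10 [ 9. 10.] -5 [8. 9.] 0 [7. 8.] 5 [7. 9.] 10 [7. 8.] 15 [7. 8.] 20 [7. 8.] 25 [7. 8.] 30 [7. 8.] 35 [7. 8.] 40 [7. 8.] 45 [7. 8.] 50 [7. 8.] 55 [7. 8.] 60 [7. 8.] 65 [7. 8.] 70 [7. 8.] 75 [7. 8.] 80 [7. 8.] 85 [7. 8.] 90 [7. 8.] 95 [7. 8.] 100 [7. 8.] 105 [7. 8.] 
side: -170 [3. 4.] -165 [4. 5.] -160 [4. 6.] -155 [4. 7.] -150 [5. 6.] -145 [5. 6.] -140 [4. 7.] -135 [5. 7.] -130 [3. 7.] -125 [3. 7.] -120 [3. 6.] -115 [4. 5.] -110 [5. 7.] -105 [6. 8.] -90 [15. 17.] -85 [17. 18.] -80 [18. 20.] -75 [18. 21.] -70 [19. 22.] -65 [23. 23.] -60 [24. 25.] -55 [22. 26.] -50 [16. 25.] -45 [17. 37.] -40 [13. 18.] -35 [13. 16.] -30 [12. 15.] -25 [10. 12.] -20 [ 9. 11.] -15 [ 7. 11.] -10 [5. 9.] -5 [6. 7.] 0 [5. 7.] 5 [5. 7.] 10 [5. 7.] 15 [4. 6.] 20 [5. 7.] 25 [5. 7.] 30 [5. 7.] 35 [4. 8.] 40 [4. 6.] 45 [4. 6.] 50 [5. 8.] 55 [4. 6.] 60 [4. 7.] 65 [3. 7.] 70 [5. 6.] 75 [4. 7.] 80 [5. 6.] 85 [6. 7.]
```

Emit:
{"op": "move_arm", "data": {
  "plan": [-0.52,-5,0,0,0,0,-1,-0.52,-5,0,0,0,0,-1,-0.52,-5,0,0,0,0,-1,-0.52,-5,-0.3,0,0,0,-1,-0.52,-5,-1.2,0,0,0,-1,-0.52,-5,-1.3,0,0,0,-1,-0.52,-5,-1.2,0,0,0,-1,-0.52,-5,-1.3,0,0,0,-1,0,0,0,0,0,0,-1]
}}

```text
t: 15.08
eef_pos: [0.5389, -0.1264, 0.146]
orientation: [-2.333, -2.103, 0.0]
contact_force: [-0.5, -1.0, -1.6]
opening: 0.231
finger_force: 68.6
```

```bash
python3 look.py
```

```text
15.075 tcp gap [[-91.   -9.9 146. ]] [-0.5 -1.  -1.6]
wrist: -135 [8. 9.] -130 [7. 8.] -125 [ 8. 15.] -120 [ 8. 16.] -115 [ 8. 17.] -110 [ 9. 17.] -105 [10. 17.] -100 [11. 18.] -95 [12. 22.] -90 [13. 29.] -85 [14. 15.] -80 [15. 16.] -75 [16. 17.] -70 [17. 19.] -65 [18. 19.] -60 [18. 19.] -55 [18. 19.] -50 [18. 19.] -45 [17. 19.] -40 [16. 18.] -35 [15. 16.] -30 [14. 15.] -25 [13. 14.] -20 [12. 13.] -15 [10. 12.] -10 [ 9. 10.] -5 [8. 9.] 0 [7. 8.] 5 [7. 8.] 10 [7. 8.] 15 [7. 8.] 20 [7. 8.] 25 [7. 8.] 30 [7. 8.] 35 [7. 8.] 40 [7. 8.] 45 [7. 8.] 50 [7. 8.] 55 [7. 8.] 60 [7. 8.] 65 [7. 8.] 
side: -165 [4. 6.] -160 [4. 6.] -155 [5. 7.] -150 [4. 6.] -145 [5. 7.] -140 [6. 7.] -130 [ 7. 11.] -125 [11. 14.] -120 [11. 14.] -115 [12. 14.] -110 [11. 13.] -105 [14. 15.] -100 [13. 15.] -90 [11. 26.] -85 [12. 34.] -80 [12. 13.] -75 [13. 14.] -70 [14. 16.] -65 [15. 17.] -60 [15. 17.] -55 [16. 18.] -50 [16. 18.] -45 [16. 17.] -40 [14. 17.] -35 [13. 15.] -30 [10. 13.] -25 [10. 13.] -20 [ 8. 11.] -15 [ 7. 10.] -10 [ 6. 10.] -5 [5. 7.] 0 [4. 7.] 5 [5. 8.] 10 [5. 6.] 15 [4. 7.] 20 [5. 7.] 25 [3. 6.] 30 [5. 7.] 35 [4. 6.] 40 [4. 7.] 45 [3. 6.] 50 [4. 7.] 55 [4. 6.] 60 [4. 6.] 65 [5. 8.] 70 [4. 6.] 75 [4. 6.] 80 [4. 7.] 85 [5. 8.]
```

Emit:
{"op": "move_arm", "data": {
  "plan": [-0.52,-5,-1.2,0,0,0,-1,-0.52,-5,-1.3,0,0,0,-1,-0.52,-5,-1.2,0,0,0,-1,-0.52,-5,-1.3,0,0,0,-1,-0.52,-5,-0.5,0,0,0,-1,-0.52,-5,-0.3,0,0,0,-1,-0.52,-5,0,0,0,0,-1,-0.4,-4,0,0,0,0,-1,0,0,0,0,0,0,-1]
}}

```text
t: 16.3
eef_pos: [0.535, -0.1654, 0.1404]
orientation: [2.333, 2.104, -0.0]
contact_force: [0.1, 0.0, -1.9]
opening: 0.224
finger_force: 68.6
```

```bash
cat >> look.py <<'E'
L=loc(P.reshape(-1,3)); c=L[(L[:,0]<-85)&(L[:,0]>-200)&(abs(L[:,1])<22)&(L[:,2]>12)&(L[:,2]<16)]
if len(c)>5: print("cassette",c.min(0).round(1),c.max(0).round(1),cv2.minAreaRect(c[:,:2].astype(np.float32)))
E
python3 look.py
```

```text
16.3 tcp gap [[-130.2   -9.9  140.4]] [ 0.1  0.  -1.9]
wrist: -170 [7. 8.] -165 [ 8. 14.] -160 [ 8. 14.] -155 [ 8. 15.] -150 [ 8. 14.] -145 [ 8. 14.] -140 [ 8. 15.] -135 [ 8. 15.] -130 [ 8. 19.] -125 [ 7. 13.] -120 [7. 9.] -115 [7. 8.] -110 [8. 9.] -105 [ 9. 10.] -100 [10. 11.] -95 [11. 13.] -90 [12. 14.] -85 [14. 15.] -80 [15. 16.] -75 [16. 17.] -70 [17. 18.] -65 [18. 19.] -60 [18. 19.] -55 [18. 19.] -50 [18. 19.] -45 [17. 19.] -40 [16. 18.] -35 [15. 16.] -30 [14. 15.] -25 [13. 14.] -20 [11. 13.] -15 [10. 11.] -10 [ 9. 10.] -5 [8. 9.] 0 [7. 8.] 5 [7. 8.] 10 [7. 8.] 15 [7. 8.] 20 [7. 8.] 25 [7. 8.] 
side: -170 [10. 11.] -165 [11. 12.] -160 [10. 12.] -155 [10. 12.] -150 [11. 12.] -145 [11. 12.] -140 [ 9. 12.] -135 [10. 13.] -130 [ 7. 24.] -125 [ 6. 29.] -120 [5. 9.] -115 [4. 6.] -110 [5. 7.] -105 [5. 7.] -100 [6. 9.] -95 [8. 9.] -90 [ 9. 12.] -85 [11. 12.] -80 [12. 13.] -75 [13. 15.] -70 [14. 16.] -65 [15. 16.] -60 [16. 17.] -55 [15. 17.] -50 [15. 17.] -45 [14. 17.] -40 [14. 16.] -35 [12. 15.] -30 [11. 15.] -25 [ 9. 12.] -20 [ 8. 11.] -15 [ 8. 11.] -10 [7. 9.] -5 [6. 9.] 0 [5. 8.] 5 [4. 7.] 10 [4. 7.] 15 [5. 6.] 20 [4. 6.] 25 [4. 7.] 30 [4. 6.] 35 [5. 6.] 40 [5. 6.] 45 [4. 6.] 50 [4. 7.] 55 [4. 5.] 60 [3. 6.] 65 [5. 7.] 70 [3. 6.] 75 [5. 7.] 80 [4. 7.] 85 [5. 8.] 
cassette [-164.5  -19.7   12. ] [-85.2  20.4  16. ] ((-124.52754211425781, 0.6486644744873047), (79.32752227783203, 39.26264572143555), 1.333634614944458)
```

View pics/wl.png

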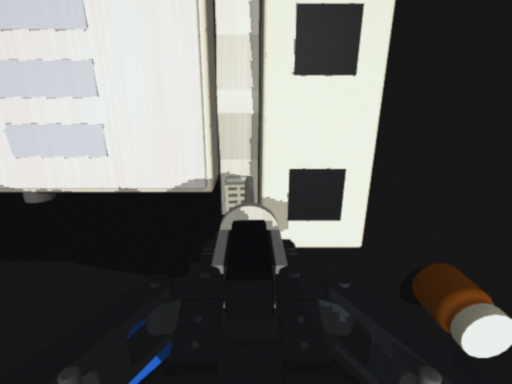

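The cassette is out of the gap with its rear at about x = -135 mm. In the view it is at (192, 235), flat. I push 4.5 mm more, back off and lift out.

Emit:
{"op": "move_arm", "data": {
  "plan": [-0.25,-2.5,0,0,0,0,-1,-0.2,-2,0,0,0,0,-1,0,0,0,0,0,0,-1,0.6,6,0.5,0,0,0,-1,0,0,10,0,0,0,-1,0,0,30,0,0,0,-1,0,0,40,0,0,0,-1,0,0,20,0,0,0,-1,0,0,0,0,0,0,-1]
}}

```text
t: 17.52
eef_pos: [0.5366, -0.1638, 0.2433]
orientation: [2.33, 2.102, 0.003]
contact_force: [0.7, 0.7, -0.5]
opening: 0.228
finger_force: 68.6
```

```bash
python3 - <<'E'
from h import *
s=robot.state();print(s["t"],s["eef_pos"],s["contact_force"])
for n in ("side","scene"):
    im,d,P,K,T=cam(n); save("o"+n,im[120:300,100:400])
    for b in robot.boxes_of(n,"cassette")[:2]:
        r,c=int(b["centre"][0]*384),int(b["centre"][1]*512); print(n,round(b["score"],2),r,c,loc(P[r,c][None]))
    L=loc(P.reshape(-1,3)); c=L[(L[:,0]<-110)&(L[:,0]>-210)&(abs(L[:,1])<18)&(L[:,2]>8.5)&(L[:,2]<20)]
    print(len(c),c.min(0).round(1),c.max(0).round(1),cv2.minAreaRect(c[:,:2].astype(np.float32)))
E
```

```text
17.525 [ 0.5365653  -0.16377561  0.24328156] [ 0.68989893  0.73614688 -0.52274122]
61 [-176.9  -12.3    8.9] [-133.     9.    14.6] ((-154.9824981689453, -1.7630233764648438), (21.09832191467285, 44.01961135864258), 88.62737274169922)Traceback (most recent call last):
  File "<stdin>", line 8, in <module>
    return umr_minimum(a, axis, None, out, keepdims, initial, where)
ValueError: zero-size array to reduction operation minimum which has no identity
```

View pics/oside.png

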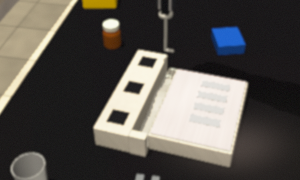

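Emit:
{"op": "move_arm", "data": {
  "plan": [0,-20,5,0,0,0,-1,0,-40,0,0,0,0,-1,0,-30,0,0,0,0,-1,0,0,0,0,0,0,-1,0,0,0,0,0,0,-1]
}}

```text
t: 18.35
eef_pos: [0.5348, -0.2538, 0.2454]
orientation: [-2.333, -2.102, 0.0]
contact_force: [-0.2, -0.3, -1.6]
opening: 0.231
finger_force: 68.6
```

```bash
python3 - <<'E'
from h import *
s=robot.state();print(s["t"],s["eef_pos"])
im,d,P,K,T=cam("wrist"); save("w5",im)
for b in robot.boxes_of("wrist","cassette")[:2]:
    r,c=int(b["centre"][0]*384),int(b["centre"][1]*512); print(round(b["score"],2),r,c,loc(P[r,c][None]))
L=loc(P.reshape(-1,3)); c=L[(L[:,0]<-115)&(L[:,0]>-210)&(abs(L[:,1])<18)&(L[:,2]>11)&(L[:,2]<17)]
print(len(c),c.min(0).round(1),c.max(0).round(1),cv2.minAreaRect(c[:,:2].astype(np.float32)))
for x in range(-190,-115,6):
    t=c[abs(c[:,0]-x)<3]
    if len(t): print(x,len(t),t[:,2].mean().round(1))
e=L[(L[:,1]>40)&(L[:,1]<150)&(abs(L[:,2]-60)<4)]; print("mouth edge",e[:,0].min())
E
```

```text
18.35 [ 0.53475904 -0.25378487  0.24538874]
0.94 111 238 [[-159.02691174   -4.38309027   14.23511307]]
706 [-180.5  -14.4   11.3] [-140.9   14.4   16.2] ((-160.31129455566406, 0.060352325439453125), (39.66727066040039, 27.964534759521484), 1.698372721672058)
-178 91 13.8
-172 87 14.0
-166 105 14.0
-160 109 13.9
-154 109 13.9
-148 113 13.8
-142 92 14.0
mouth edge -129.1389382904673
```

View pics/w5.png

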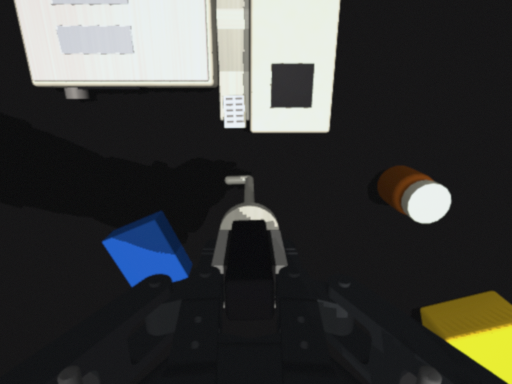

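The cassette is at (111, 235), slots up, flat and 11 mm clear of the mouth. Next I take the hook back to the rack.

Emit:
{"op": "move_arm", "data": {
  "plan": [-2,30,0,0,0,0,-1,-4,50,0,0,0,0,-1,-5,50,0,0,0,1,-1,-5,50,0,0,0,1,-1,-5,50,0,0,0,1,-1,-5,50,0,0,0,1,-1,-5,50,0,0,0,1.4,-1,-5,50,-3,0,0,1,-1,-4,50,-3,0,0,1,-1,-2,36,-3,0,0,1,-1,-1,20,0,0,0,0,-1,0,0,0,0,0,0,-1]
}}

```text
t: 19.95
eef_pos: [0.4919, 0.2335, 0.2369]
orientation: [2.17, 2.271, -0.0]
contact_force: [0.6, -1.1, -1.6]
opening: 0.227
finger_force: 68.5
```

Emit:
{"op": "move_arm", "data": {
  "plan": [0,0,0,0,0,0,-1,0,0,0,0,0,0,-1]
}}

```text
t: 20.2
eef_pos: [0.4924, 0.2314, 0.2371]
orientation: [2.174, 2.267, -0.0]
contact_force: [0.2, 0.4, -1.1]
opening: 0.226
finger_force: 68.5
```

Emit:
{"op": "move_arm", "data": {
  "plan": [0,0,-25,0,0,0,-1,0,0,-28,0,0,0,-1,0,0,-15,0,0,0,-1,0,0,0,0,0,0,-1,-0.6,15,0,0,0,0,-1,-0.6,15,0,0,0,0,-1,-0.6,15,0,0,0,0,-1,-0.6,12,0,0,0,0,-1,-0.4,10,0,0,0,0,-1,0,0,0,0,0,0,-1,0,0,0,0,0,0,-1]
}}

```text
t: 21.58
eef_pos: [0.4893, 0.2992, 0.1688]
orientation: [2.172, 2.269, -0.001]
contact_force: [-0.3, -0.3, -1.8]
opening: 0.222
finger_force: 68.6
```

Emit:
{"op": "move_arm", "data": {
  "plan": [0.3,-0.7,-4,0,0,0,-1,0,0,-4,0,0,0,-1,0,0,-1.5,0,0,0,-1,0,0,0,0,0,0,-1,0,0,0,0,0,0,-1]
}}

```text
t: 22.2
eef_pos: [0.4897, 0.2988, 0.1595]
orientation: [2.172, 2.269, 0.0]
contact_force: [-0.3, -0.3, -1.1]
opening: 0.225
finger_force: 68.6
```

```bash
python3 - <<'E'
from h import *
s=robot.state();print(s["t"],s["eef_pos"],s["contact_force"])
im,d,P,K,T=cam("side"); save("s6",cv2.resize(im[220:384,170:330],None,fx=3,fy=3,interpolation=cv2.INTER_CUBIC))
E
```

```text
22.2 [0.48973512 0.29879207 0.15946837] [-0.31239841 -0.33424198 -1.11281269]
```

View pics/s6.png

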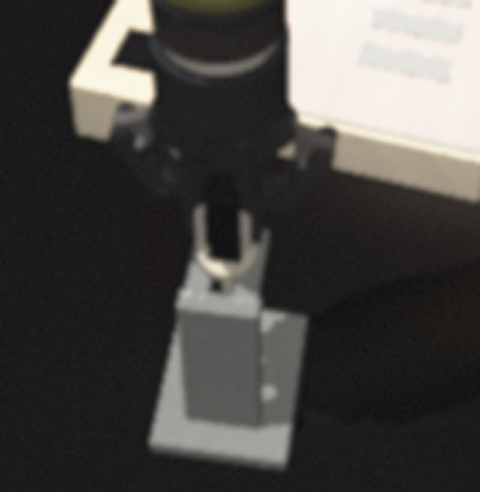

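The hook is back between the prongs with the collar just above them (at about (225, 270) in the crop). I lower it to contact.

Emit:
{"op": "move_arm", "data": {
  "plan": [0,0,-0.6,0,0,0,-1,0,0,0,0,0,0,-1,0,0,0,0,0,0,-1]
}}

```text
t: 22.62
eef_pos: [0.4897, 0.2988, 0.1588]
orientation: [-2.172, -2.269, -0.0]
contact_force: [-0.1, -0.5, -1.4]
opening: 0.229
finger_force: 68.6
```

Emit:
{"op": "move_arm", "data": {
  "plan": [0,0,-0.5,0,0,0,-1,0,0,0,0,0,0,-1,0,0,0,0,0,0,-1]
}}

```text
t: 23.0
eef_pos: [0.4898, 0.2989, 0.1586]
orientation: [2.172, 2.269, 0.001]
contact_force: [-2.3, -1.0, 2.3]
opening: 0.226
finger_force: 69.1
```

Emit:
{"op": "move_arm", "data": {
  "plan": [0,0,0,0,0,0,-0.3,0,0,0,0,0,0,0.2,0,0,0,0,0,0,1,0,0,0,0,0,0,1,0,0,0,0,0,0,1,0,0,0,0,0,0,1,0,0,20,0,0,0,1,0,0,40,0,0,0,1,0,0,50,0,0,0,1,0,-20,50,0,0,0,1,0,-20,10,0,0,0,1,0,0,0,0,0,0,1]
}}

```text
t: 24.5
eef_pos: [0.4901, 0.2579, 0.329]
orientation: [2.174, 2.267, 0.002]
contact_force: [-0.5, -0.3, -0.4]
opening: 0.998
finger_force: 0.0
```

Emit:
{"op": "move_arm", "data": {
  "plan": [0,0,0,0,0,0,1,0,0,0,0,0,0,1,0,0,0,0,0,0,1,0,0,0,0,0,0,1]
}}

```text
t: 25.0
eef_pos: [0.4895, 0.259, 0.3278]
orientation: [-2.172, -2.27, 0.001]
contact_force: [-0.6, 0.4, 0.1]
opening: 1.004
finger_force: 0.0
```

```bash
python3 - <<'E'
from h import *
s=robot.state();print(s["t"],s["eef_pos"],s["opening"],s["contact_force"])
im,d,P,K,T=cam("wrist"); P=P.reshape(-1,3)
Q=P[(abs(P[:,0]-.49)<.09)&(abs(P[:,1]-.31)<.09)]
for lo,hi in ((.136,.1435),(.143,.15),(.2,.215)):
    q=Q[(Q[:,2]>lo)&(Q[:,2]<hi)]
    if len(q)>4: print(lo,len(q),np.median(q,0).round(4),q.min(0).round(4),q.max(0).round(4),cv2.minAreaRect((q[:,:2]*1000).astype(np.float32)))
for n in("side",):
    im,d,P,K,T=cam(n)
    L=loc(P.reshape(-1,3)); c=L[(L[:,0]<-110)&(L[:,0]>-210)&(abs(L[:,1])<18)&(L[:,2]>9)&(L[:,2]<20)]
    print(len(c),c.min(0).round(1),c.max(0).round(1))
E
```

```text
25.0 [0.48954796 0.25898908 0.3278318 ] 1.0038137191724967 [-0.63520697  0.44472771  0.10598804]
0.136 1268 [0.4868 0.3219 0.1408] [0.4636 0.2732 0.1381] [0.5129 0.3384 0.1434] ((489.206298828125, 305.5921630859375), (49.167816162109375, 63.663700103759766), 2.4290413856506348)
0.143 339 [0.489  0.3063 0.1469] [0.4725 0.284  0.143 ] [0.5077 0.326  0.149 ] ((489.9698486328125, 305.11199951171875), (34.999027252197266, 41.680816650390625), 1.1176998615264893)
0.2 470 [0.4897 0.2987 0.2066] [0.4797 0.2882 0.2003] [0.4999 0.3086 0.2093] ((489.6114807128906, 298.3930969238281), (19.631160736083984, 19.794397354125977), 3.2832388877868652)
25 [-159.6  -12.     9.4] [-136.7    7.2   14.3]
```

```bash
python3 -c "
from plant import robot
print(robot.sign_off())"
```

```text
the job is handed in; nothing more can be done
None
```

The cassette lies flat and right way up on the cover, about 11 mm clear outside the gap's mouth; the hook hangs back in its rack, released, and the job was handed in at about 25 s.

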